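# Shake the grinding balls out of the upturned mill jar

## Task

Two steel grinding balls are still lodged on the inner shoulder of the wider of the two upturned steel jars. Lift that jar by the grip on top, keeping it mouth down and moving smoothly so that nothing falls on the way, hold it over the round sieve and shake it until its weight stops dropping and both balls lie in the sieve. Then set the empty jar down, mouth down, on a clear spot of the worktop.

Things in the scene. Friction and masses are not known exactly. Their poses are not given: they have to be found in the camera images.
- jar_grip (a point): Centre of the round grip (44 mm across, 44 mm tall) on top of the upturned wide steel jar. Jar 96 mm tall: a drum 92 mm across and 52 mm tall, mouth down, the grip above it. Point 74 mm above the mouth rim, z up. Jar 0.3 to 0.5 kg. The second steel jar, 60 mm wide, is empty and not listed.
- sieve: Round test sieve standing on the worktop: clear hoop 190 mm across and 24 mm tall, inner width 165 mm, mesh 3 mm above its underside; loose, 0.24 kg. Origin: centre of the underside, z up. Behind it all, a yellow gas rail crosses the back of the worktop (x = 0.68 m, 0.45 m up): keep the wrist forward of it.
- ball_a_center (a point): Centre of a steel ball, 28 mm across, 90 g. It starts unseen in the wide jar on a 12 degree ledge that falls from the 36 mm mouth to the wall. It stays there while the jar is level and accelerates under 1.5 m/s2; brisk level to-and-fro strokes of some 40 mm, accelerating over 3 m/s2, both along and across, bring it out.
- ball_b_center (a point): Centre of the second steel ball, like the first (28 mm across, 90 g), starting on the opposite side of the same ledge in the wide jar.
Things that resemble listed ones, but are neither listed nor needed, are in the scene too. Leave any green or turquoise look-alike of the part that bears jar_grip alone.

How it is judged (in metres and radians):
On the way, in this order (a step that is already met when the one before it is completed fails the run):
1. the jar is lifted clear and held over the sieve with both balls still in it (height (world z) of jar_grip above 0.104 m and horizontal distance between jar_grip and sieve below 0.09 m and distance between each of ball_a_center, ball_b_center and jar_grip below 0.072 m), for 0.1 s.
2. both balls have dropped into the sieve while the jar is held above it (height (world z) of jar_grip above 0.09 m and horizontal distance between each of ball_a_center, ball_b_center and sieve below 0.085 m and height (world z) of each of ball_a_center, ball_b_center below 0.025 m), for 0.1 s.
At the end, for the whole second after the job is handed in: Both balls lie on the mesh inside the sieve's hoop (centres within 85 mm of the sieve's axis and below 25 mm); the wide jar stands mouth down flat on the worktop beside the sieve (its grip centre 68 to 80 mm up, at least 135 mm from the sieve's axis, within 6 degrees of upright) and is released (horizontal distance between each of ball_a_center, ball_b_center and sieve below 0.085 m and height (world z) of each of ball_a_center, ball_b_center below 0.025 m and height (world z) of jar_grip between 0.068 and 0.08 m and angle between jar_grip's own z axis and vertical below 0.1 rad and horizontal distance between jar_grip and sieve above 0.135 m); the robot touches nothing.
It fails at once if the wide jar is turned away from mouth down, by over 50 degrees (angle between jar_grip's own z axis and vertical above 0.87 rad).
It also fails if it takes over 58 s, if anything falls off the work surface, if the arm or the gripper's body presses on something with over 40 N, if the wrist force passes 120 N, or if a joint passes its speed limit or range.

## Robot

A 6-joint arm with a two-finger parallel gripper is mounted at the origin on a cart in front of the work surface, level with it; the furniture and walls round the work are solid. World frame = base frame: x ahead of the robot, y to its left, z up, the work surface at z = 0. Lengths are in mm, angles in degrees, forces in N, time in s.
With the tool pointing down it reaches from about 350 to 975 mm from the base axis. Payload 17.4 kg.
Tool frame: the origin (TCP) lies at the very end of the fingers, on their centre line; the grasp point (between the pads) lies 19 mm behind it; z points along the fingers, y is the line along which they close (so a half turn about z gives the same grasp; the last joint's range is limited). The gripper opens to 85 mm and grips with 20 to 120 N. Pads are 22 mm wide; open, the fingers measure 114 mm over their backs; the gripper's body (76 mm by 85 mm) begins 54 mm behind the grasp point. The pads swing forward as they close: fully open they stand 13 mm farther back than shut.
Start: joints at [66.818, 6.646, 82.598, -0, 90.757, -2.166], TCP at [242.084, 630.102, 231.303] pointing down, gripper open.
Joint ranges: [-162.19, 162.19], [-47.58, 125.68], [4.15, 143.07], [-65.23, 245.23], [0.69, 171.88], [-170.13, 170.13]. Speed limits (degrees/s): [108.29, 108.29, 127.2, 180, 180, 180].

## Interface

Orientations are given as a 3x3 rotation matrix whose columns are the frame's x, y, z axes.
In Python, from bench import telemetry, vision, job_done gives the robot as it stands. The module is installed in compiled form; this text tells all that it offers.
- The arm moves only by the tool send_rows, never from a script. Its argument "deltas" is a list of rows, each an object of numbers: "ax", "ay", "az": the turn, a rotation vector about the tool's x, y, z in rad; "dx", "dy", "dz": the shift along the tool's x, y, z in mm; "claw": the opening, from 0 (shut) to 1 (fully open). In form: [{"ax": .., "ay": .., "az": .., "dx": .., "dy": .., "dz": .., "claw": ..}, ...]. A call has 1 to 20 rows; each row is the pose to reach, as a shift and turn from the pose commanded when the call began, along the tool's axes at that moment; what a row does not reach only later rows make up. A row lasts 1/10 s, in which the tool goes at most 50 mm and 8.59 degrees, less where a joint would pass 70% of its speed; a pose out of reach is approached as far as the arm can. A call with a gripper value outside its range is refused whole. The fingers move at their own pace and stop on an object; the grip force is fixed at half the most. Time passes only in rows, so rows that repeat a pose let the fingers close. It gives the time, the measured TCP pose, the force, the opening and the grip force at its end, in the units of the state.
- telemetry.get_state(): the state, without advancing time (a new reading comes with each control period).
- vision.camera(name): name is "scene" or "top"; returns a dict with "color" (420x560x3 uint8, red, green, blue), "K" (3x3 intrinsics, pixels), "extrinsics" (4x4, takes a point from world to camera coordinates). Camera axes: x right, y down, z forward; pixel columns grow to the right and rows downward; lengths in mm; the calibration is good to about 2 mm. A picture is of the moment at which its call begins. There is no depth.
- job_done(): hands the job in; it is judged then, once.
The state is a dict: "time_s": time; "q": joint angles; "qd": joint speeds; "tau": joint torques, N m; "eef_pos": TCP position; "eef_rot": TCP orientation; "ft_force": force on the tool from outside, world axes, zero at the start; "ft_torque": the same for the moment, N m; "gripper_width": finger opening in mm; "grip_force": force on a finger pad.
Only numpy, scipy, OpenCV 4.12 (cv2) and the standard library are available. Lean on these libraries where they do the work, as an engineer would, in place of code of your own. Each camera call takes 0.05 s, during which the arm holds its last target. There are 200 camera calls.

## Working session

There is one attempt and no reset: what is moved stays moved. The work goes in short steps, Python scripts to look and compute and a tool call to move; the robot and the scene stay as the last step left them, time stands still between calls to the robot, and variables do not carry over. Pictures are saved under pics/ and viewed, at most 10 in all, crops included, and the job is handed in when it is done.

Besides the shell and the picture viewer there is one more tool, called after "Request:" as a command line: name --argument value ..., lists and objects as JSON in quotes. send_rows: Moves the arm, as the interface text tells. Its arguments: {"type":"object","properties":{"deltas":{"type":"array","items":{"type":"object","properties":{"ax":{"type":"number"},"ay":{"type":"number"},"az":{"type":"number"},"dx":{"type":"number"},"dy":{"type":"number"},"dz":{"type":"number"},"claw":{"type":"number"}}}}},"required":["deltas"]}

```bash
mkdir -p pics
cat > h.py <<'E'
import numpy as np, cv2
from bench import telemetry, vision
def snap(n,f):
    c=vision.camera(n); cv2.imwrite(f'pics/{f}.png',c['color'][:,:,::-1]); np.savez(f'pics/{f}.npz',K=c['K'],E=c['extrinsics']); return c
def ray(f,u,v,z):
    d=np.load(f'pics/{f}.npz'); K,E=d['K'],d['E']; R,t=E[:3,:3],E[:3,3]
    o=-R.T@t; r=R.T@np.linalg.inv(K)@np.array([u,v,1.]); return o+r*(z-o[2])/r[2]
E
python3 - <<'E'
from h import *
a=snap('scene','s0');b=snap('top','t0')
for c in(a,b): print(c['K'][0,0],(-c['extrinsics'][:3,:3].T@c['extrinsics'][:3,3]).round())
s=telemetry.get_state();print(s)
E
```

```text
403.7272430270174 [  79. -813. 1055.]
512.3149034382492 [ 190.  -98. 1574.]
{'time_s': 0.1, 'q': array([ 6.68171880e+01,  6.67133415e+00,  8.26288153e+01, -1.96550268e-03,
        9.07570770e+01, -2.16511852e+00]), 'qd': array([ 0.03090273, -0.05532911, -0.09771554, -0.09991644,  0.03708779,
        0.08609044]), 'tau': array([ 1.98912581e-03, -7.33661413e+01, -6.33793616e+01,  1.22626074e-05,
        5.23368915e-03,  1.53202780e-05]), 'eef_pos': array([242.04235585, 629.94578356, 230.6701283 ]), 'eef_rot': array([[-9.33469557e-01,  3.58656458e-01, -3.61658014e-04],
       [ 3.58656640e-01,  9.33469093e-01, -9.31644421e-04],
       [ 3.45629032e-06, -9.99372753e-04, -9.99999501e-01]]), 'ft_force': array([-0.60460237, -0.15742204,  0.71147898]), 'ft_torque': array([-0.01597534,  0.0292967 ,  0.00107718]), 'grip_force': 0.0, 'gripper_width': 85.22023582249062}
```

View pics/s0.png

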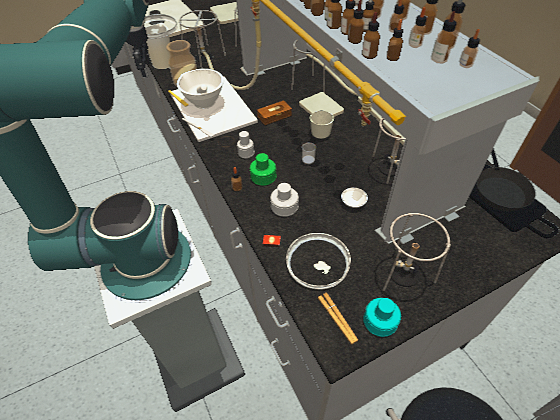

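View pics/t0.png

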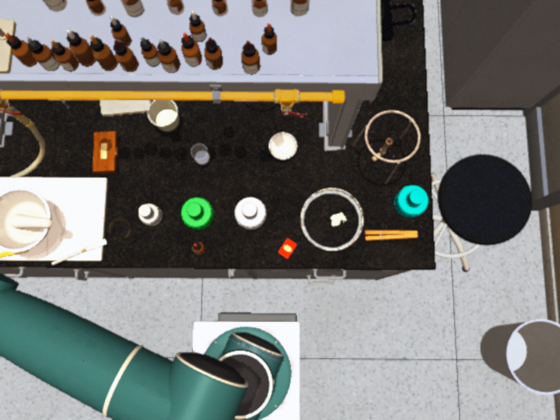

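Candidates in the top picture are a small steel jar (150,214), a green one (197,213), a wide steel one (250,213) and a turquoise one (412,201). The wide steel one at (250,213) fits the description: it is steel and the wider of the two. In the scene picture it is at (285,200), and the sieve is at top (332,219) / scene (319,261). I'll confirm in one enlarged crop.

Run:
```python
from h import *
t=cv2.imread('pics/t0.png')[170:270,130:380];s=cv2.imread('pics/s0.png')[125:295,225:365]
t=cv2.resize(t,None,fx=3,fy=3,interpolation=2);s=cv2.resize(s,None,fx=1.7,fy=1.7,interpolation=2)
im=np.zeros((600,800,3),np.uint8);im[:300,:750]=t;im[300:300+s.shape[0],:s.shape[1]]=s
cv2.imwrite('pics/c0.png',im)
print('grip top t',ray('t0',250,210,96),'drum',ray('t0',250,213,52),'sieve',ray('t0',332,219,24),ray('t0',332,219,0))
print('scene grip',ray('s0',285,187,96),'sieve',ray('s0',319,261,12))
for u in(300,364):print(ray('t0',u,219,24))
for u in(234,266):print(ray('t0',u,213,52))
```

```text
grip top t [473.12795617 -14.37072537  96.        ] drum [472.3248276  -12.01580404  52.        ] sieve [ 460.09630649 -262.53012526   24.        ] [ 464.27839914 -265.07619404    0.        ]
scene grip [480.47549324 -13.96689727  96.        ] sieve [ 464.12019699 -265.15207257   12.        ]
[ 459.5804359  -164.28271385   24.        ]
[ 460.61201489 -360.74664797   24.        ]
[472.07229281  36.35566963  52.        ]
[472.5773226  -60.37965439  52.        ]
```

View pics/c0.png

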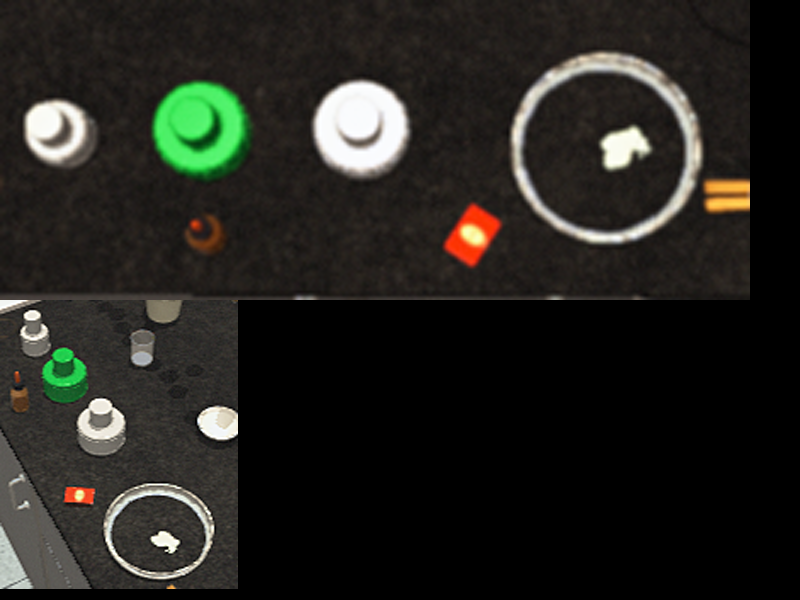

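The crop confirms it: the wide steel jar, with its drum at crop (361,128) and grip at (358,120), is clearly wider than the small steel one at (60,132). The sieve is at crop (606,148). That puts the grip at about (474,−13) and the sieve at about (460,−263), and the measured widths of 97 and 196 mm fit the given sizes. Now I'll approach above the jar.

Request:
send_rows --deltas '[{"dx": -30,"dy": -34,"dz": 0,"az": -0.03,"claw": 1},{"dx": -60,"dy": -69,"dz": 0,"az": -0.07,"claw": 1},{"dx": -90,"dy": -103,"dz": 0,"az": -0.1,"claw": 1},{"dx": -119,"dy": -138,"dz": 0,"az": -0.14,"claw": 1},{"dx": -149,"dy": -172,"dz": 0,"az": -0.18,"claw": 1},{"dx": -179,"dy": -207,"dz": 0,"az": -0.22,"claw": 1},{"dx": -209,"dy": -241,"dz": 0,"az": -0.26,"claw": 1},{"dx": -239,"dy": -276,"dz": 0,"az": -0.3,"claw": 1},{"dx": -268,"dy": -310,"dz": 0,"az": -0.33,"claw": 1},{"dx": -298,"dy": -345,"dz": 10,"az": -0.367,"claw": 1},{"dx": -328,"dy": -379,"dz": 25,"az": -0.367,"claw": 1},{"dx": -358,"dy": -414,"dz": 40,"az": -0.367,"claw": 1},{"dx": -388,"dy": -448,"dz": 55,"az": -0.367,"claw": 1},{"dx": -417,"dy": -483,"dz": 70,"az": -0.367,"claw": 1},{"dx": -447,"dy": -517,"dz": 81,"az": -0.367,"claw": 1},{"dx": -447,"dy": -517,"dz": 81,"az": -0.367,"claw": 1},{"dx": -447,"dy": -517,"dz": 81,"az": -0.367,"claw": 1},{"dx": -447,"dy": -517,"dz": 81,"az": -0.367,"claw": 1}]'

```text
validation failed for argument at $.de...
```

Run:
```python
from h import *
s=snap('scene','s1');st=telemetry.get_state()
print(st['time_s'],st['eef_pos'],st['eef_rot'].round(3),st['q'].round(1),st['ft_force'])
im=cv2.imread('pics/s1.png')[140:240,210:350]
cv2.imwrite('pics/c1.png',cv2.resize(im,None,fx=5,fy=5,interpolation=2))
```

```text
0.15 [242.02999266 629.98002575 230.73748543] [[-0.933  0.359 -0.   ]
 [ 0.359  0.933 -0.001]
 [ 0.    -0.001 -1.   ]] [66.8  6.7 82.6  0.  90.8 -2.2] [0.02454336 0.07157122 0.1141471 ]
```

View pics/c1.png

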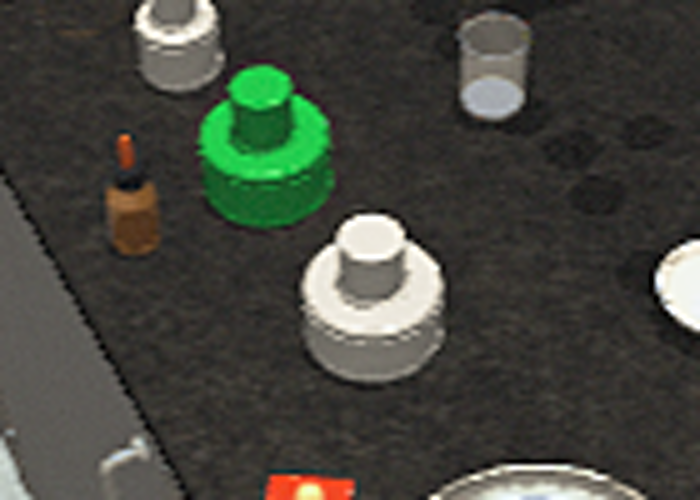

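The move was refused, so the arm has not moved; I'll retry with every field filled in. The crop (5x) shows the grip top at (371,238), which is pixel (284.2,187.6).

Request:
send_rows --deltas '[{"ax": 0,"ay": 0,"az": -0.03,"dx": -30,"dy": -34,"dz": 0,"claw": 1},{"ax": 0,"ay": 0,"az": -0.07,"dx": -60,"dy": -69,"dz": 0,"claw": 1},{"ax": 0,"ay": 0,"az": -0.1,"dx": -90,"dy": -103,"dz": 0,"claw": 1},{"ax": 0,"ay": 0,"az": -0.14,"dx": -119,"dy": -138,"dz": 0,"claw": 1},{"ax": 0,"ay": 0,"az": -0.18,"dx": -149,"dy": -172,"dz": 0,"claw": 1},{"ax": 0,"ay": 0,"az": -0.22,"dx": -179,"dy": -207,"dz": 0,"claw": 1},{"ax": 0,"ay": 0,"az": -0.26,"dx": -209,"dy": -241,"dz": 0,"claw": 1},{"ax": 0,"ay": 0,"az": -0.3,"dx": -239,"dy": -276,"dz": 0,"claw": 1},{"ax": 0,"ay": 0,"az": -0.33,"dx": -268,"dy": -310,"dz": 0,"claw": 1},{"ax": 0,"ay": 0,"az": -0.367,"dx": -298,"dy": -345,"dz": 10,"claw": 1},{"ax": 0,"ay": 0,"az": -0.367,"dx": -328,"dy": -379,"dz": 25,"claw": 1},{"ax": 0,"ay": 0,"az": -0.367,"dx": -358,"dy": -414,"dz": 40,"claw": 1},{"ax": 0,"ay": 0,"az": -0.367,"dx": -388,"dy": -448,"dz": 55,"claw": 1},{"ax": 0,"ay": 0,"az": -0.367,"dx": -417,"dy": -483,"dz": 70,"claw": 1},{"ax": 0,"ay": 0,"az": -0.367,"dx": -447,"dy": -517,"dz": 81,"claw": 1},{"ax": 0,"ay": 0,"az": -0.367,"dx": -447,"dy": -517,"dz": 81,"claw": 1},{"ax": 0,"ay": 0,"az": -0.367,"dx": -447,"dy": -517,"dz": 81,"claw": 1},{"ax": 0,"ay": 0,"az": -0.367,"dx": -447,"dy": -517,"dz": 81,"claw": 1}]'

```text
time_s: 1.95
eef_pos: [473.8, -12.1, 150.6]
eef_rot: [[-1.0, -0.001, 0.0], [-0.001, 1.0, 0.0], [-0.0, 0.0, -1.0]]
ft_force: [-0.1, -0.1, -0.1]
gripper_width: 85.6
grip_force: 0.0
```

Run:
```python
from h import *
print(ray('s0',284.2,187.6,96),ray('t0',249.5,210,96),ray('t0',332.2,219.3,24),ray('s0',225+159/1.7,125+231/1.7,24))
st=telemetry.get_state()
print(st['time_s'],st['eef_pos'],st['eef_rot'].round(3),st['q'].round(1),st['ft_force'])
```

```text
[476.96760078 -15.08167618  96.        ] [473.1203073 -12.9013989  96.       ] [ 459.16457571 -263.13180248   24.        ] [ 458.65561519 -270.43015716   24.        ]
1.95 [473.84056942 -12.13120364 150.5706662 ] [[-1.    -0.001  0.   ]
 [-0.001  1.     0.   ]
 [-0.     0.    -1.   ]] [ -4.6 -17.4 112.5   0.   84.9 -94.6] [-0.08010494 -0.10562714 -0.10463948]
```

Request:
send_rows --deltas '[{"ax": 0,"ay": 0,"az": 0,"dx": -1,"dy": -2,"dz": 25,"claw": 1},{"ax": 0,"ay": 0,"az": 0,"dx": -1,"dy": -2,"dz": 50,"claw": 1},{"ax": 0,"ay": 0,"az": 0,"dx": -1,"dy": -2,"dz": 70,"claw": 1},{"ax": 0,"ay": 0,"az": 0,"dx": -1,"dy": -2,"dz": 82,"claw": 1},{"ax": 0,"ay": 0,"az": 0,"dx": -1,"dy": -2,"dz": 89,"claw": 1},{"ax": 0,"ay": 0,"az": 0,"dx": -1,"dy": -2,"dz": 90,"claw": 1},{"ax": 0,"ay": 0,"az": 0,"dx": -1,"dy": -2,"dz": 90,"claw": 1}]'

```text
time_s: 2.65
eef_pos: [475.3, -14.6, 61.1]
eef_rot: [[-1.0, -0.001, 0.001], [-0.001, 1.0, -0.0], [-0.001, -0.0, -1.0]]
ft_force: [0.4, 0.3, 1.2]
gripper_width: 85.7
grip_force: 0.0
```

Request:
send_rows --deltas '[{"ax": 0,"ay": 0,"az": 0,"dx": 0,"dy": 0,"dz": 0,"claw": 0.8},{"ax": 0,"ay": 0,"az": 0,"dx": 0,"dy": 0,"dz": 0,"claw": 0.7},{"ax": 0,"ay": 0,"az": 0,"dx": 0,"dy": 0,"dz": 0,"claw": 0.6},{"ax": 0,"ay": 0,"az": 0,"dx": 0,"dy": 0,"dz": 0,"claw": 0.55},{"ax": 0,"ay": 0,"az": 0,"dx": 0,"dy": 0,"dz": 0,"claw": 0.5},{"ax": 0,"ay": 0,"az": 0,"dx": 0,"dy": 0,"dz": 0,"claw": 0.4},{"ax": 0,"ay": 0,"az": 0,"dx": 0,"dy": 0,"dz": 0,"claw": 0.2},{"ax": 0,"ay": 0,"az": 0,"dx": 0,"dy": 0,"dz": 0,"claw": 0},{"ax": 0,"ay": 0,"az": 0,"dx": 0,"dy": 0,"dz": 0,"claw": 0},{"ax": 0,"ay": 0,"az": 0,"dx": 0,"dy": 0,"dz": 0,"claw": 0}]'

```text
time_s: 3.65
eef_pos: [475.3, -14.6, 61.1]
eef_rot: [[-1.0, -0.0, 0.001], [-0.0, 1.0, 0.001], [-0.001, 0.001, -1.0]]
ft_force: [-2.3, 5.3, 8.2]
gripper_width: 42.9
grip_force: 59.8
```

Request:
send_rows --deltas '[{"ax": 0,"ay": 0,"az": 0,"dx": 0,"dy": 0,"dz": -1,"claw": 0},{"ax": 0,"ay": 0,"az": 0,"dx": 0,"dy": 0,"dz": -3,"claw": 0},{"ax": 0,"ay": 0,"az": 0,"dx": 0,"dy": 0,"dz": -6,"claw": 0},{"ax": 0,"ay": 0,"az": 0,"dx": 0,"dy": 0,"dz": -10,"claw": 0},{"ax": 0,"ay": 0,"az": 0,"dx": 0,"dy": 0,"dz": -16,"claw": 0},{"ax": 0,"ay": 0,"az": 0,"dx": 0,"dy": 0,"dz": -23,"claw": 0},{"ax": 0,"ay": 0,"az": 0,"dx": 0,"dy": 0,"dz": -30,"claw": 0},{"ax": 0,"ay": 0,"az": 0,"dx": 0,"dy": 0,"dz": -37,"claw": 0},{"ax": 0,"ay": 0,"az": 0,"dx": 0,"dy": 0,"dz": -44,"claw": 0},{"ax": 0,"ay": 0,"az": 0,"dx": 0,"dy": 0,"dz": -50,"claw": 0},{"ax": 0,"ay": 0,"az": 0,"dx": 0,"dy": 0,"dz": -54,"claw": 0},{"ax": 0,"ay": 0,"az": 0,"dx": 0,"dy": 0,"dz": -57,"claw": 0},{"ax": 0,"ay": 0,"az": 0,"dx": 0,"dy": 0,"dz": -59,"claw": 0},{"ax": 0,"ay": 0,"az": 0,"dx": 0,"dy": 0,"dz": -60,"claw": 0},{"ax": 0,"ay": 0,"az": 0,"dx": 0,"dy": 0,"dz": -60,"claw": 0},{"ax": 0,"ay": 0,"az": 0,"dx": 0,"dy": 0,"dz": -60,"claw": 0}]'

```text
time_s: 5.25
eef_pos: [474.9, -14.8, 120.1]
eef_rot: [[-1.0, -0.0, -0.0], [-0.0, 1.0, -0.0], [0.0, -0.0, -1.0]]
ft_force: [0.0, 0.5, -6.2]
gripper_width: 42.8
grip_force: 61.6
```

Run:
```python
from h import *
t=snap('top','t2');snap('scene','s2');st=telemetry.get_state()
print(st['eef_pos'],st['ft_force'],st['ft_torque'],st['gripper_width'])
t=cv2.imread('pics/t2.png')[150:270,180:380];s=cv2.imread('pics/s2.png')[120:300,210:370]
im=np.zeros((600,800,3),np.uint8);im[:240,:400]=cv2.resize(t,None,fx=2,fy=2);im[240:600,400:720]=cv2.resize(s,None,fx=2,fy=2)
cv2.imwrite('pics/c2.png',im)
```

```text
[474.84337468 -14.80301438 120.09438931] [-0.34597706 -0.50937256 -5.27430273] [-0.0061943  -0.00680359 -0.02171259] 42.90805305649411
```

View pics/c2.png

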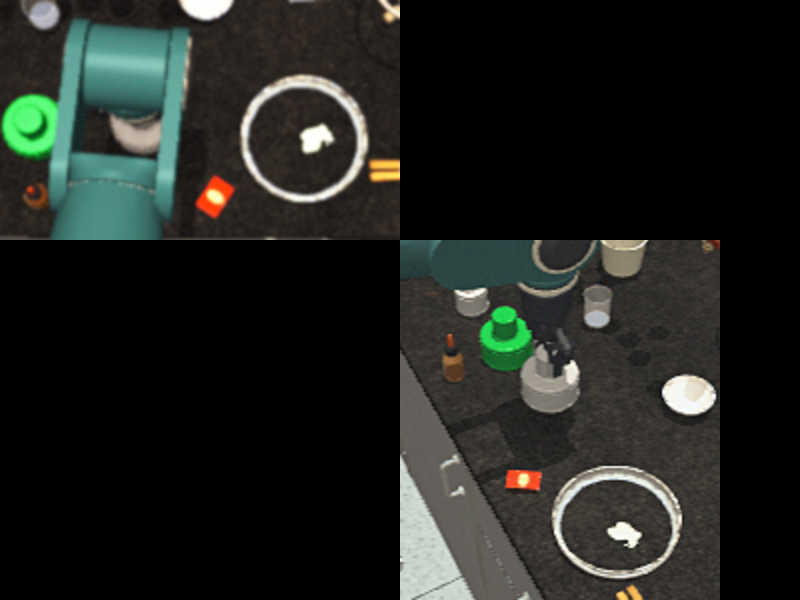

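The jar hangs level in the fingers in the scene crop (548,380), nothing lies beneath it, and the force reads about 5.5 N. Now a smooth transfer over the sieve.

Request:
send_rows --deltas '[{"ax": 0,"ay": 0,"az": 0,"dx": 0,"dy": -1,"dz": 0,"claw": 0},{"ax": 0,"ay": 0,"az": 0,"dx": 0,"dy": -3,"dz": 0,"claw": 0},{"ax": 0,"ay": 0,"az": 0,"dx": 0,"dy": -7,"dz": 0,"claw": 0},{"ax": 0,"ay": 0,"az": 0,"dx": 1,"dy": -15,"dz": 0,"claw": 0},{"ax": 0,"ay": 0,"az": 0,"dx": 2,"dy": -26,"dz": 0,"claw": 0},{"ax": 0,"ay": 0,"az": 0,"dx": 3,"dy": -41,"dz": 0,"claw": 0},{"ax": 0,"ay": 0,"az": 0,"dx": 4,"dy": -59,"dz": 0,"claw": 0},{"ax": 0,"ay": 0,"az": 0,"dx": 5,"dy": -79,"dz": 0,"claw": 0},{"ax": 0,"ay": 0,"az": 0,"dx": 6.5,"dy": -102,"dz": 0,"claw": 0},{"ax": 0,"ay": 0,"az": 0,"dx": 8,"dy": -125,"dz": 0,"claw": 0},{"ax": 0,"ay": 0,"az": 0,"dx": 9.5,"dy": -148,"dz": 0,"claw": 0},{"ax": 0,"ay": 0,"az": 0,"dx": 11,"dy": -171,"dz": 0,"claw": 0},{"ax": 0,"ay": 0,"az": 0,"dx": 12,"dy": -191,"dz": 0,"claw": 0},{"ax": 0,"ay": 0,"az": 0,"dx": 13,"dy": -209,"dz": 0,"claw": 0},{"ax": 0,"ay": 0,"az": 0,"dx": 14,"dy": -224,"dz": 0,"claw": 0},{"ax": 0,"ay": 0,"az": 0,"dx": 15,"dy": -235,"dz": 0,"claw": 0},{"ax": 0,"ay": 0,"az": 0,"dx": 16,"dy": -243,"dz": 0,"claw": 0},{"ax": 0,"ay": 0,"az": 0,"dx": 16,"dy": -247,"dz": 0,"claw": 0},{"ax": 0,"ay": 0,"az": 0,"dx": 16,"dy": -249,"dz": 0,"claw": 0},{"ax": 0,"ay": 0,"az": 0,"dx": 16,"dy": -250,"dz": 0,"claw": 0}]'

```text
time_s: 7.35
eef_pos: [459.1, -264.6, 120.3]
eef_rot: [[-1.0, -0.0, 0.0], [-0.0, 1.0, 0.0], [-0.0, 0.0, -1.0]]
ft_force: [-0.8, 0.6, -5.7]
gripper_width: 42.4
grip_force: 61.8
```

Request:
send_rows --deltas '[{"ax": 0,"ay": 0,"az": 0,"dx": 0,"dy": 0,"dz": 1,"claw": 0},{"ax": 0,"ay": 0,"az": 0,"dx": 0,"dy": 0,"dz": 3,"claw": 0},{"ax": 0,"ay": 0,"az": 0,"dx": 0,"dy": 0,"dz": 6,"claw": 0},{"ax": 0,"ay": 0,"az": 0,"dx": 0,"dy": 0,"dz": 9,"claw": 0},{"ax": 0,"ay": 0,"az": 0,"dx": 0,"dy": 0,"dz": 11,"claw": 0},{"ax": 0,"ay": 0,"az": 0,"dx": 0,"dy": 0,"dz": 12,"claw": 0},{"ax": 0,"ay": 0,"az": 0,"dx": 0,"dy": 0,"dz": 12,"claw": 0},{"ax": 0,"ay": 0,"az": 0,"dx": 0,"dy": 0,"dz": 12,"claw": 0}]'

```text
time_s: 8.15
eef_pos: [459.0, -264.8, 108.4]
eef_rot: [[-1.0, -0.0, 0.0], [-0.0, 1.0, -0.0], [-0.0, -0.0, -1.0]]
ft_force: [0.4, -0.7, -5.7]
gripper_width: 43.2
grip_force: 61.8
```

Run:
```python
from h import *
snap('scene','s3');st=[telemetry.get_state()]
print(st[0]['time_s'],st[0]['eef_pos'],st[0]['ft_force'],st[0]['gripper_width'])
s=cv2.imread('pics/s3.png')[130:310,200:400]
cv2.imwrite('pics/c3.png',cv2.resize(s,None,fx=3,fy=3))
```

```text
8.2 [ 459.03032243 -264.85951932  108.40988072] [-0.09085675  0.43349427 -6.78149149] 42.9587439416051
```

View pics/c3.png

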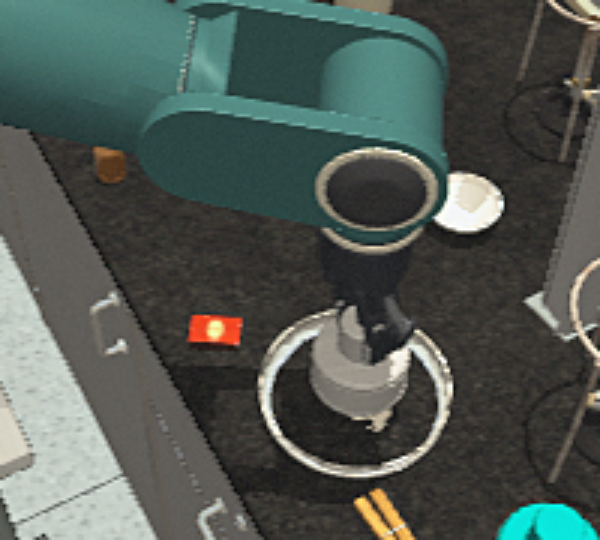

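The jar hangs over the sieve at crop (358,370), with the mesh empty apart from the white scrap. Starting to shake.

Request:
send_rows --deltas '[{"ax": 0,"ay": 0,"az": 0,"dx": 0,"dy": 20,"dz": 0,"claw": 0},{"ax": 0,"ay": 0,"az": 0,"dx": 0,"dy": 0,"dz": 0,"claw": 0},{"ax": 0,"ay": 0,"az": 0,"dx": 0,"dy": -20,"dz": 0,"claw": 0},{"ax": 0,"ay": 0,"az": 0,"dx": 0,"dy": 0,"dz": 0,"claw": 0},{"ax": 0,"ay": 0,"az": 0,"dx": 0,"dy": 20,"dz": 0,"claw": 0},{"ax": 0,"ay": 0,"az": 0,"dx": 0,"dy": 0,"dz": 0,"claw": 0},{"ax": 0,"ay": 0,"az": 0,"dx": 0,"dy": -20,"dz": 0,"claw": 0},{"ax": 0,"ay": 0,"az": 0,"dx": 0,"dy": 0,"dz": 0,"claw": 0},{"ax": 0,"ay": 0,"az": 0,"dx": 20,"dy": 0,"dz": 0,"claw": 0},{"ax": 0,"ay": 0,"az": 0,"dx": 0,"dy": 0,"dz": 0,"claw": 0},{"ax": 0,"ay": 0,"az": 0,"dx": -20,"dy": 0,"dz": 0,"claw": 0},{"ax": 0,"ay": 0,"az": 0,"dx": 0,"dy": 0,"dz": 0,"claw": 0},{"ax": 0,"ay": 0,"az": 0,"dx": 20,"dy": 0,"dz": 0,"claw": 0},{"ax": 0,"ay": 0,"az": 0,"dx": 0,"dy": 0,"dz": 0,"claw": 0},{"ax": 0,"ay": 0,"az": 0,"dx": -20,"dy": 0,"dz": 0,"claw": 0},{"ax": 0,"ay": 0,"az": 0,"dx": 0,"dy": 0,"dz": 0,"claw": 0},{"ax": 0,"ay": 0,"az": 0,"dx": 0,"dy": 0,"dz": 0,"claw": 0},{"ax": 0,"ay": 0,"az": 0,"dx": 0,"dy": 0,"dz": 0,"claw": 0},{"ax": 0,"ay": 0,"az": 0,"dx": 0,"dy": 0,"dz": 0,"claw": 0}]'

```text
time_s: 10.1
eef_pos: [459.3, -264.9, 108.7]
eef_rot: [[-1.0, -0.0, 0.001], [-0.0, 1.0, -0.0], [-0.001, -0.0, -1.0]]
ft_force: [-0.4, 0.2, -4.2]
gripper_width: 42.6
grip_force: 65.1
```

```bash
cat > w.py <<'E'
from h import *
import sys
f=[]
for i in range(4):
    snap('scene',sys.argv[1]); st=telemetry.get_state(); f.append(st['ft_force'][2])
print(st['time_s'],st['eef_pos'],np.mean(f),st['gripper_width'])
a=cv2.imread('pics/s3.png').astype(int);b=cv2.imread(f'pics/{sys.argv[1]}.png').astype(int)
m=(abs(a-b).max(2)>40).astype(np.uint8);n,_,S,C=cv2.connectedComponentsWithStats(m)
for s,c in zip(S[1:],C[1:]):
    if s[4]>8: print(s,c.round(1),ray(sys.argv[1],*c,17).round())
E
python3 w.py s4
```

```text
10.3 [ 459.15993991 -264.84774461  108.39831548] -4.05051349161742 42.52058594437241
```

The weight dropped by about 1.9 N, which matches two balls. Raising the jar to see them.

Request:
send_rows --deltas '[{"ax": 0,"ay": 0,"az": 0,"dx": 0,"dy": 0,"dz": -5,"claw": 0},{"ax": 0,"ay": 0,"az": 0,"dx": 0,"dy": 0,"dz": -15,"claw": 0},{"ax": 0,"ay": 0,"az": 0,"dx": 0,"dy": 0,"dz": -30,"claw": 0},{"ax": 0,"ay": 0,"az": 0,"dx": 0,"dy": 0,"dz": -50,"claw": 0},{"ax": 0,"ay": 0,"az": 0,"dx": 0,"dy": 0,"dz": -70,"claw": 0},{"ax": 0,"ay": 0,"az": 0,"dx": 0,"dy": 0,"dz": -85,"claw": 0},{"ax": 0,"ay": 0,"az": 0,"dx": 0,"dy": 0,"dz": -95,"claw": 0},{"ax": 0,"ay": 0,"az": 0,"dx": 0,"dy": 0,"dz": -100,"claw": 0},{"ax": 0,"ay": 0,"az": 0,"dx": 0,"dy": 0,"dz": -100,"claw": 0},{"ax": 0,"ay": 0,"az": 0,"dx": 0,"dy": 0,"dz": -100,"claw": 0}]'

```text
time_s: 11.3
eef_pos: [458.8, -264.7, 207.6]
eef_rot: [[-1.0, -0.0, -0.001], [-0.0, 1.0, 0.001], [0.001, 0.001, -1.0]]
ft_force: [0.7, -0.8, -3.5]
gripper_width: 42.5
grip_force: 65.1
```

```bash
python3 w.py s5 | head -1; python3 -c "
from h import *
s=cv2.imread('pics/s5.png')[170:310,230:400]
cv2.imwrite('pics/c5.png',cv2.resize(s,None,fx=4,fy=4,interpolation=2))"
```

```text
11.5 [ 458.83525848 -264.72908818  207.65432089] -3.750477150507728 42.7454853545047
```

View pics/c5.png

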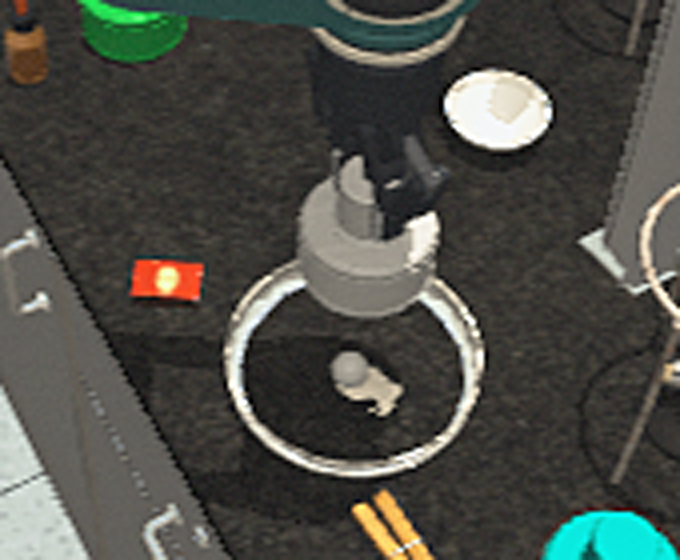

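One ball is visible on the mesh at crop (351,370); the other may be hidden behind the jar. I'll move the jar smoothly back over its old clear spot and look again.

Request:
send_rows --deltas '[{"ax": 0,"ay": 0,"az": 0,"dx": 0,"dy": 1,"dz": 0,"claw": 0},{"ax": 0,"ay": 0,"az": 0,"dx": 0,"dy": 3,"dz": 0,"claw": 0},{"ax": 0,"ay": 0,"az": 0,"dx": 0,"dy": 7,"dz": 0,"claw": 0},{"ax": 0,"ay": 0,"az": 0,"dx": -1,"dy": 15,"dz": 0,"claw": 0},{"ax": 0,"ay": 0,"az": 0,"dx": -2,"dy": 26,"dz": 0,"claw": 0},{"ax": 0,"ay": 0,"az": 0,"dx": -3,"dy": 41,"dz": 0,"claw": 0},{"ax": 0,"ay": 0,"az": 0,"dx": -4,"dy": 59,"dz": 0,"claw": 0},{"ax": 0,"ay": 0,"az": 0,"dx": -5,"dy": 79,"dz": 0,"claw": 0},{"ax": 0,"ay": 0,"az": 0,"dx": -6.5,"dy": 102,"dz": 0,"claw": 0},{"ax": 0,"ay": 0,"az": 0,"dx": -8,"dy": 125,"dz": 0,"claw": 0},{"ax": 0,"ay": 0,"az": 0,"dx": -9.5,"dy": 148,"dz": 0,"claw": 0},{"ax": 0,"ay": 0,"az": 0,"dx": -11,"dy": 171,"dz": 0,"claw": 0},{"ax": 0,"ay": 0,"az": 0,"dx": -12,"dy": 191,"dz": 0,"claw": 0},{"ax": 0,"ay": 0,"az": 0,"dx": -13,"dy": 209,"dz": 0,"claw": 0},{"ax": 0,"ay": 0,"az": 0,"dx": -14,"dy": 224,"dz": 0,"claw": 0},{"ax": 0,"ay": 0,"az": 0,"dx": -15,"dy": 235,"dz": 0,"claw": 0},{"ax": 0,"ay": 0,"az": 0,"dx": -16,"dy": 243,"dz": 0,"claw": 0},{"ax": 0,"ay": 0,"az": 0,"dx": -16,"dy": 247,"dz": 0,"claw": 0},{"ax": 0,"ay": 0,"az": 0,"dx": -16,"dy": 249,"dz": 0,"claw": 0},{"ax": 0,"ay": 0,"az": 0,"dx": -16,"dy": 250,"dz": 0,"claw": 0}]'

```text
time_s: 13.5
eef_pos: [474.9, -14.9, 208.3]
eef_rot: [[-1.0, 0.0, -0.0], [0.0, 1.0, -0.0], [0.0, -0.0, -1.0]]
ft_force: [-0.5, -0.5, -3.4]
gripper_width: 42.7
grip_force: 65.1
```

```bash
python3 w.py s6 | head -1; python3 -c "
from h import *
snap('top','t6')
s=cv2.imread('pics/s6.png')[130:310,200:380];t=cv2.imread('pics/t6.png')[150:290,230:390]
im=np.zeros((540,800,3),np.uint8);im[:360,:360]=cv2.resize(s,None,fx=2,fy=2,interpolation=2);im[:350,400:]=cv2.resize(t,None,fx=2.5,fy=2.5,interpolation=2)
cv2.imwrite('pics/c6.png',im)"
```

```text
13.7 [474.92317133 -15.12298528 208.29833478] -3.7542636894306574 42.57160916038334
```

View pics/c6.png

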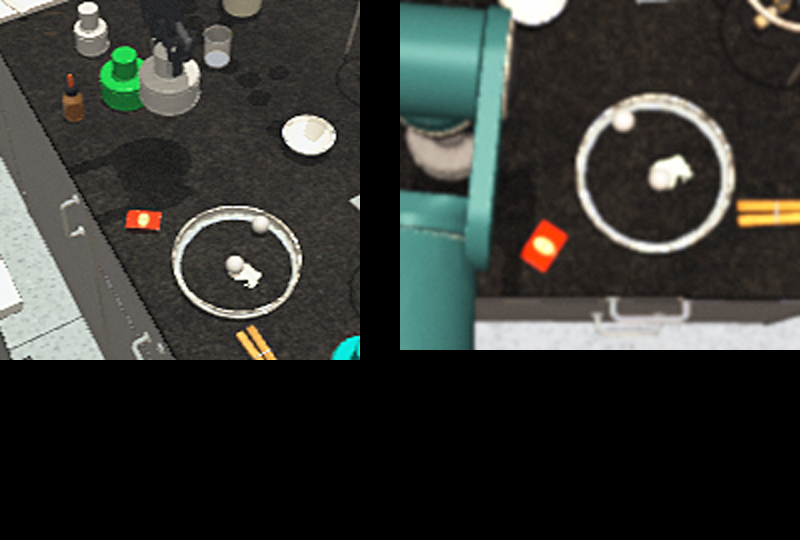

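Both balls lie in the sieve, at top crop (623,121) and (662,177). Lowering the jar onto its old spot.

Request:
send_rows --deltas '[{"ax": 0,"ay": 0,"az": 0,"dx": 0,"dy": 0,"dz": 5,"claw": 0},{"ax": 0,"ay": 0,"az": 0,"dx": 0,"dy": 0,"dz": 15,"claw": 0},{"ax": 0,"ay": 0,"az": 0,"dx": 0,"dy": 0,"dz": 30,"claw": 0},{"ax": 0,"ay": 0,"az": 0,"dx": 0,"dy": 0,"dz": 48,"claw": 0},{"ax": 0,"ay": 0,"az": 0,"dx": 0,"dy": 0,"dz": 66,"claw": 0},{"ax": 0,"ay": 0,"az": 0,"dx": 0,"dy": 0,"dz": 84,"claw": 0},{"ax": 0,"ay": 0,"az": 0,"dx": 0,"dy": 0,"dz": 100,"claw": 0},{"ax": 0,"ay": 0,"az": 0,"dx": 0,"dy": 0,"dz": 114,"claw": 0},{"ax": 0,"ay": 0,"az": 0,"dx": 0,"dy": 0,"dz": 125,"claw": 0},{"ax": 0,"ay": 0,"az": 0,"dx": 0,"dy": 0,"dz": 133,"claw": 0},{"ax": 0,"ay": 0,"az": 0,"dx": 0,"dy": 0,"dz": 138,"claw": 0},{"ax": 0,"ay": 0,"az": 0,"dx": 0,"dy": 0,"dz": 141,"claw": 0},{"ax": 0,"ay": 0,"az": 0,"dx": 0,"dy": 0,"dz": 144,"claw": 0},{"ax": 0,"ay": 0,"az": 0,"dx": 0,"dy": 0,"dz": 146,"claw": 0},{"ax": 0,"ay": 0,"az": 0,"dx": 0,"dy": 0,"dz": 147,"claw": 0},{"ax": 0,"ay": 0,"az": 0,"dx": 0,"dy": 0,"dz": 147,"claw": 0},{"ax": 0,"ay": 0,"az": 0,"dx": 0,"dy": 0,"dz": 147,"claw": 0}]'

```text
time_s: 15.45
eef_pos: [475.0, -14.8, 61.5]
eef_rot: [[-1.0, -0.0, 0.0], [-0.0, 1.0, -0.0], [-0.0, -0.0, -1.0]]
ft_force: [-0.1, -0.6, -3.8]
gripper_width: 43.0
grip_force: 65.1
```

Request:
send_rows --deltas '[{"ax": 0,"ay": 0,"az": 0,"dx": 0,"dy": 0,"dz": 0.5,"claw": 0},{"ax": 0,"ay": 0,"az": 0,"dx": 0,"dy": 0,"dz": 1,"claw": 0},{"ax": 0,"ay": 0,"az": 0,"dx": 0,"dy": 0,"dz": 1.3,"claw": 0},{"ax": 0,"ay": 0,"az": 0,"dx": 0,"dy": 0,"dz": 1.3,"claw": 0}]'

```text
time_s: 15.85
eef_pos: [475.2, -14.8, 61.2]
eef_rot: [[-1.0, -0.0, 0.001], [-0.0, 1.0, -0.0], [-0.001, -0.0, -1.0]]
ft_force: [-7.4, -0.1, 10.1]
gripper_width: 42.9
grip_force: 66.5
```

Contact is made. Opening slowly and retreating upward.

Request:
send_rows --deltas '[{"ax": 0,"ay": 0,"az": 0,"dx": 0,"dy": 0,"dz": -0.5,"claw": 0.55},{"ax": 0,"ay": 0,"az": 0,"dx": 0,"dy": 0,"dz": -0.5,"claw": 0.65},{"ax": 0,"ay": 0,"az": 0,"dx": 0,"dy": 0,"dz": -0.5,"claw": 0.8},{"ax": 0,"ay": 0,"az": 0,"dx": 0,"dy": 0,"dz": -0.5,"claw": 1},{"ax": 0,"ay": 0,"az": 0,"dx": 0,"dy": 0,"dz": -0.5,"claw": 1},{"ax": 0,"ay": 0,"az": 0,"dx": 0,"dy": 0,"dz": -0.5,"claw": 1},{"ax": 0,"ay": 0,"az": 0,"dx": 0,"dy": 0,"dz": -0.5,"claw": 1},{"ax": 0,"ay": 0,"az": 0,"dx": 0,"dy": 0,"dz": -0.5,"claw": 1}]'

```text
time_s: 16.65
eef_pos: [474.9, -14.8, 60.5]
eef_rot: [[-1.0, -0.0, -0.0], [-0.0, 1.0, 0.0], [0.0, 0.0, -1.0]]
ft_force: [1.2, -1.2, -0.5]
gripper_width: 85.5
grip_force: 0.0
```

Request:
send_rows --deltas '[{"ax": 0,"ay": 0,"az": 0,"dx": 0,"dy": 0,"dz": -5,"claw": 1},{"ax": 0,"ay": 0,"az": 0,"dx": 0,"dy": 0,"dz": -15,"claw": 1},{"ax": 0,"ay": 0,"az": 0,"dx": 0,"dy": 0,"dz": -35,"claw": 1},{"ax": 0,"ay": 0,"az": 0,"dx": 0,"dy": 0,"dz": -60,"claw": 1},{"ax": 0,"ay": 0,"az": 0,"dx": 0,"dy": 0,"dz": -90,"claw": 1},{"ax": 0,"ay": 0,"az": 0,"dx": 0,"dy": 0,"dz": -120,"claw": 1},{"ax": 0,"ay": 0,"az": 0,"dx": 0,"dy": 0,"dz": -140,"claw": 1},{"ax": 0,"ay": 0,"az": 0,"dx": 0,"dy": 0,"dz": -150,"claw": 1},{"ax": 0,"ay": 0,"az": 0,"dx": 0,"dy": 0,"dz": -150,"claw": 1},{"ax": 0,"ay": 0,"az": 0,"dx": 0,"dy": 0,"dz": -150,"claw": 1}]'

```text
time_s: 17.65
eef_pos: [474.7, -14.8, 209.7]
eef_rot: [[-1.0, -0.0, -0.001], [-0.0, 1.0, 0.0], [0.001, 0.0, -1.0]]
ft_force: [-0.5, -0.1, -0.8]
gripper_width: 85.2
grip_force: 0.0
```

```bash
python3 -c "
from h import *
snap('scene','s7');print(telemetry.get_state()['ft_force'])
s=cv2.imread('pics/s7.png')[130:310,200:400]
cv2.imwrite('pics/c7.png',cv2.resize(s,None,fx=3,fy=3,interpolation=2))"
```

```text
[-0.90969956 -1.07540002 -0.47691568]
```

View pics/c7.png

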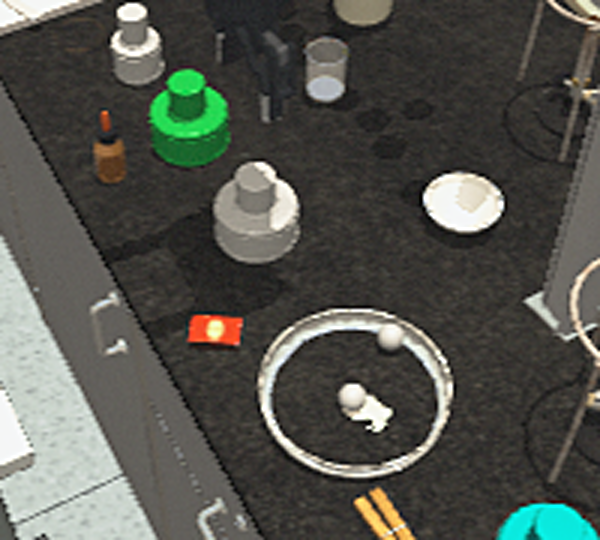

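The jar stands upright and released at crop (257,215), both balls are in the sieve at (390,336) and (352,397), and the gripper is clear.

```bash
python3 -c "
from bench import job_done
print(job_done())"
```

```text
the job is handed in; nothing more can be done
None
```

The job is handed in at about 17.7 s of the 58 s allowed: the last picture shows both balls in the sieve and the wide jar standing mouth down and released on its original spot, about 250 mm from the sieve; no verdict was returned.

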